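Close up the booth printer after refilling it

TASK

The office printer has just been refilled. Without gripping anything, push its paper tray fully home and press its raised top cover down until it lies shut, easing it down rather than slamming it; once both are shut, press the round button on top of the printer all the way in with a fingertip and let it go. Do not shove or lift the printer, and leave the mug, card terminal, mouse and tape roll where they are.

Things in the scene. Friction and masses are not known exactly. Their poses are not given: they have to be found in the camera images.
- printer: Off-white desktop laser printer, about 6 kg, standing loose on the desk. Origin: centre of its underside; its x axis points from its front to its back (the front faces the robot, turned by its yaw), y to its left as seen by the robot, z up. Lower base: 300 mm deep (x from -150 to 150 mm), 320 mm wide, 80 mm high. The upper housing is set back: x from -95 to 150 mm, same width, top at 178 mm; so a 55 mm deep ledge at 80 mm height lies in front of it.
- tray (a joint): How far the paper tray stands out of the base, in m: 0 = fully home, its front flush with the base's front; at most 0.12. It slides along the printer's x axis, pushed towards the printer's back to shut; about 3 N of rubbing, stays where left.
- tray_front (a point): Centre of the outer face of the grey paper tray's plain front panel (238 mm wide, from 7 to 69 mm above the desk, upright, facing the printer's front, -x). The tray behind it is an open box 50 mm high holding paper.
- cover (a joint): Opening angle of the grey top cover in rad: 0 = lying shut, flush with the housing's top; it grows as its front edge rises, at most 1.15. A stiff hinge: it stays at any angle; 1 to 2 N at its free edge pushes it shut.
- cover_edge (a point): Middle of the free (front) edge of the cover, on its upper, outer face. The cover is a flat plate 212 mm wide, 160 mm from hinge to free edge, 8 mm thick.
- cover_hinge (a point): Middle of the cover's hinge line, which runs along the printer's y axis at 170 mm height, at the level of the cover's underside when shut; printer x = 65 mm, y = 35 mm. The free edge lies towards the printer's front.
- button (a joint): How far the button is pressed, in m: 0 = out, 0.006 = all the way in. It springs back; all the way in takes about 5 N, downwards.
- button_top (a point): Centre of the top of the round grey push button, 26 mm across, in a small black square housing on the right-hand strip of the printer's top, beside the cover, near the front. Pressed straight down.
- mug: White mug, 76 mm across, 90 mm high, bystander. Origin: centre of its underside.
- terminal: Black card terminal lying flat, 160 x 75 x 40 mm, bystander. Origin: centre of its underside, long side along its x.
- mouse: Black computer mouse, 105 x 60 x 32 mm, bystander. Origin: centre of its underside, long side along its x.
- tape: Roll of tape lying flat on the desk, 60 mm across, 24 mm high, bystander. Origin: centre of its underside.

How it is judged (in metres and radians):
On the way, in this order (a step that is already met when the one before it is completed fails the run):
1. the paper tray is home and the cover is shut (value of joint tray below 0.006 m and value of joint cover below 0.05 rad), for 0.2 s.
2. then the button is pressed all the way in (value of joint button above 0.0045 m), for 0.04 s.
At the end, for the whole second after the job is handed in: The tray is within 6 mm of home and the cover within 0.05 rad (8 mm at its edge) of shut, the button has been pressed at least 4.5 mm in after both were shut and has sprung back, the printer stands level within 25 mm of where it was, and the bystanders are undisturbed (all of step 1 and value of joint button below 0.002 m and distance of printer from where it was at the start of the episode below 0.025 m and angle between printer's own z axis and vertical below 0.03 rad and linear speed of printer below 0.02 m/s); the robot touches nothing.
It fails at once if the tray's front panel is taken between the fingers (x of the grasp point in the frame of tray_front between -0.002 and 0.016 m and y of the grasp point in the frame of tray_front between -0.12 and 0.12 m and z of the grasp point in the frame of tray_front below 0.045 m).
It fails at once if the cover is taken between the fingers (x of the grasp point in the frame of cover_edge between -0.006 and 0.15 m and y of the grasp point in the frame of cover_edge between -0.106 and 0.106 m and z of the grasp point in the frame of cover_edge between -0.012 and 0.004 m).
It fails at once if the printer is shoved more than 25 mm, lifted or tipped (distance of printer from where it was at the start of the episode above 0.025 m or angle between printer's own z axis and vertical above 0.06 rad).
It fails at once if the cover is slammed (faster than 3 rad/s) (velocity of joint cover below -3 rad/s).
It fails at once if a bystander is moved more than 30 mm, lifted or tipped (distance of any of mug, terminal, mouse, tape from where it was at the start of the episode above 0.03 m or angle between mug's own z axis and vertical above 0.3 rad).
It also fails if it takes over 58 s, if anything falls off the work surface, if the arm or the gripper's body presses on something with over 40 N, if the wrist force passes 120 N, or if a joint passes its speed limit or range.

ROBOT

A 6-joint arm with a two-finger parallel gripper is mounted at the origin on the work surface. World frame = base frame: x ahead of the robot, y to its left, z up, the work surface at z = 0. Lengths are in mm, angles in rad, forces in N, time in s.
With the tool pointing down it reaches from about 375 to 750 mm from the base axis. Payload 9 kg.
Tool frame: the origin (TCP) lies at the very end of the fingers, on their centre line; the grasp point (between the pads) lies 19 mm behind it; z points along the fingers, y is the direction in which the jaws open and shut (so a half turn about z gives the same grasp; the last joint's range is limited). The gripper opens to 85 mm and grips with 20 to 120 N. Pads are 22 mm wide; open, the fingers measure 114 mm over their backs; the gripper's body (76 mm by 85 mm) begins 54 mm behind the grasp point. The pads swing forward as they close: fully open they stand 13 mm farther back than shut.
Start: joints at [-1.32, 0.104, 0.097, 1.564, 0, 1.353], TCP at [271.104, -535.294, 231.331] pointing down, gripper open.
Joint ranges: [-2.99, 2.99], [-0.84, 1.86], [-1.1, 1.16], [-1.84, 2.11], [-1.51, 1.56], [-3.14, 3.14]. Speed limits (rad/s): [2.22, 2.22, 2.57, 3.14, 3.14, 3.14].

INTERFACE

Orientations are given as a 3x3 rotation matrix whose columns are the frame's x, y, z axes.
In Python, from rig import ctrl, imaging, workorder gives the robot as it stands. The module is installed in compiled form; this text tells all that it offers. Calls block until the motion is done:
- ctrl.move_to(position, orientation): joint-space move of the TCP to a pose.
- ctrl.move_linear(position, attitude=None, feed=150, stop_force=None): straight line of the TCP; attitude=None keeps the orientation; feed is the mean speed in mm/s. With stop_force (N) it stops when the force on the tool has changed by that much, and returns True; else False.
- ctrl.move_joints(angles): joint-space move.
- ctrl.move_gripper(opening, newtons=None): finger opening in mm; newtons is the grip in N (None keeps the last); returns when the fingers have stopped.
- ctrl.dwell(seconds).
- ctrl.inverse_kinematics(position, orientation): joint angles nearest the present ones, or None.
- imaging.snapshot(name): name is "side" or "top"; returns the picture (420x560x3 uint8, red, green, blue); there is no depth.
- imaging.calibration(name): a dict with "fovy" (degrees; the focal length in pixels is half the picture's height over the tangent of half this angle, whatever the lens; pixels are square), "cx", "cy" (the principal point, pixels), "world_from_camera" (4x4, takes a point from camera to world coordinates). Camera axes: x right, y down, z forward; pixel columns grow to the right and rows downward; lengths in mm; the calibration is good to about 2 mm. A picture is of the moment at which its call begins. calibration takes no time and is no camera call.
A pose or a line that the arm cannot do raises ctrl.PlanningError and nothing moves.
- workorder.sign_off(): hands the job in, once; it reports no verdict.
Readings, each from a call of its own:
- ctrl.current_time(): time.
- ctrl.current_qpos(): joint angles.
- ctrl.current_qd(): joint speeds.
- ctrl.current_tau(): joint torques, N m.
- ctrl.current_eef_pos(): TCP position.
- ctrl.current_eef_rot(): TCP orientation.
- ctrl.current_contact_force(): force on the tool from outside, world axes, zero at the start.
- ctrl.current_moment(): the same for the moment, N m.
- ctrl.current_gripper_width(): finger opening in mm.
Only numpy, scipy, OpenCV 4.12 (cv2) and the standard library are available. Lean on these libraries where they do the work, as an engineer would, in place of code of your own. Each camera call takes 0.05 s, during which the arm holds its last target. There are 200 camera calls.

## Working session

There is one attempt and no reset: what is moved stays moved. The work goes in short steps, each a Python script; the robot and the scene stay as the last script left them, time stands still between calls to the robot, and variables do not carry over. Pictures are saved under pics/ and viewed, on a budget of 10 in all, crops included, one or two more only if the job needs it, and the job is handed in when it is done.

```bash
mkdir -p pics; python3 - <<'E'
from rig import ctrl, imaging
import cv2,numpy as np
for n in("side","top"):
    cv2.imwrite(f"pics/{n}0.png",imaging.snapshot(n)[:,:,::-1]); c=imaging.calibration(n); print(n,c["fovy"],c["cx"],c["cy"]);print(np.round(c["world_from_camera"],3))
print(ctrl.current_time(), ctrl.current_eef_rot())
E
```

```text
side 56.44314296117366 280.75874418289715 208.92623525988006
[[-9.39000e-01 -2.18000e-01  2.66000e-01  3.54778e+02]
 [-3.43000e-01  6.39000e-01 -6.89000e-01  6.71369e+02]
 [-2.00000e-02 -7.38000e-01 -6.75000e-01  7.54083e+02]
 [ 0.00000e+00  0.00000e+00  0.00000e+00  1.00000e+00]]
top 43.69053770825433 279.64687864322707 218.6590602020905
[[ 8.200000e-02 -9.760000e-01  2.010000e-01  3.984100e+02]
 [-9.970000e-01 -8.200000e-02  1.200000e-02  3.371300e+01]
 [ 5.000000e-03 -2.010000e-01 -9.800000e-01  1.147892e+03]
 [ 0.000000e+00  0.000000e+00  0.000000e+00  1.000000e+00]]
0.1 [[ 8.92115883e-01  4.51806555e-01 -2.96637996e-04]
 [ 4.51806571e-01 -8.92115137e-01  1.18512519e-03]
 [ 2.70812082e-04 -1.19129200e-03 -9.99999254e-01]]
```

View pics/side0.png

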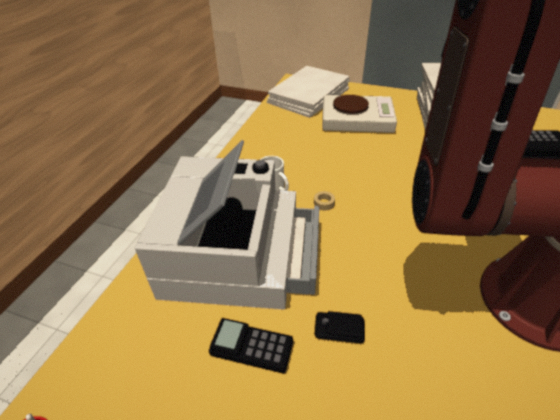

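View pics/top0.png

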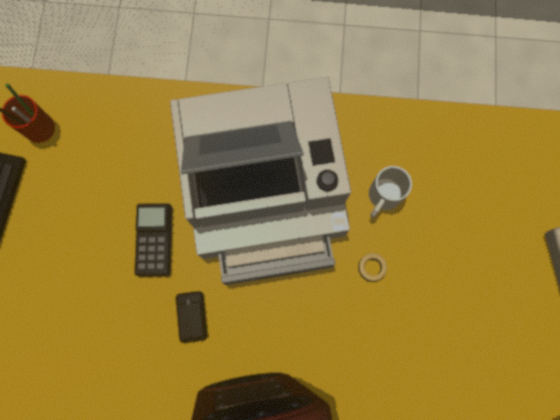

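The side view shows the printer with its cover raised (edge near (241,145)), the tray out (front near (310,250)) and the button at (261,167). In the top view the button is at (327,180), the tray front edge runs (222,281)-(333,270), and the mug and tape are to the right. I'll enlarge both.

```bash
python3 - <<'E'
import cv2
a=cv2.imread("pics/top0.png")[70:290,160:360]; cv2.imwrite("pics/topc.png",cv2.resize(a,None,fx=2.7,fy=2.7,interpolation=cv2.INTER_CUBIC)) 
a=cv2.imread("pics/side0.png")[135:310,135:335]; cv2.imwrite("pics/sidec.png",cv2.resize(a,None,fx=3.4,fy=3.4,interpolation=cv2.INTER_CUBIC))
E
```

```text
(no output)
```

View pics/topc.png

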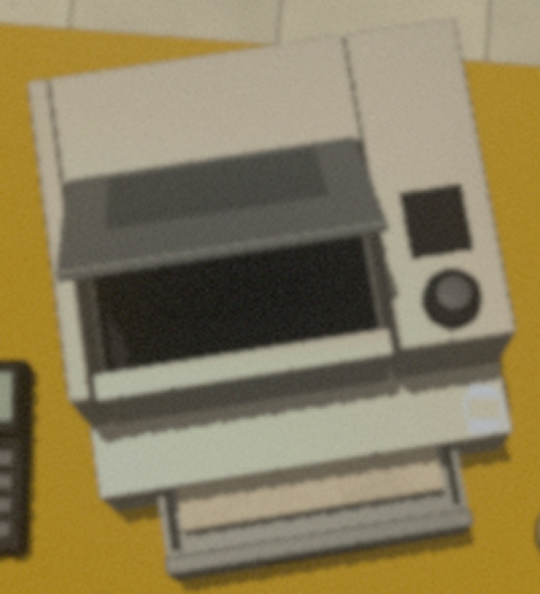

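View pics/sidec.png

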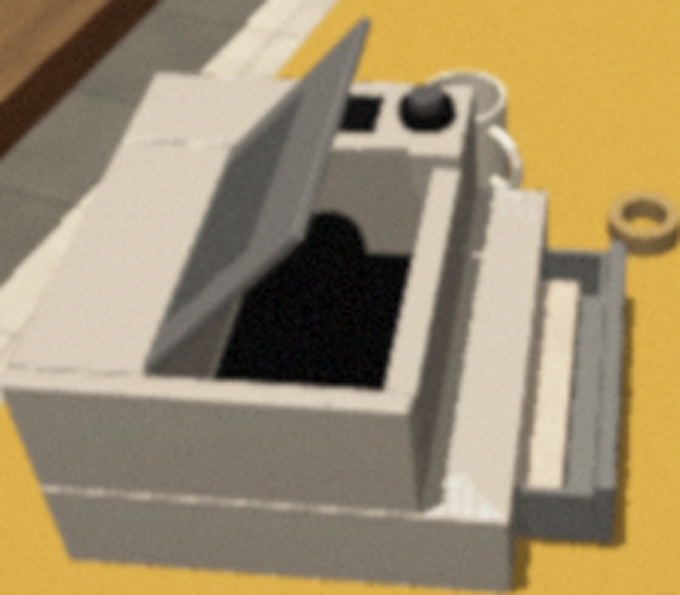

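Crop readings: the top view gives the housing-top and ledge corners, the tray panel, the cover edge (60,275)-(383,228) and the button (455,295). The side view gives the matching corners, with the button at (430,100). Next is a joint fit of pose, tray and cover to these points. The button and cover edge are also triangulated on their own as a check.

```bash
cat > fit.py <<'E'
import numpy as np
from rig import imaging
from scipy.optimize import least_squares
C={n:imaging.calibration(n) for n in("top","side")}
def proj(n,P):
    c=C[n];M=np.linalg.inv(c["world_from_camera"]);p=np.atleast_2d(P)@M[:3,:3].T+M[:3,3]
    f=210/np.tan(np.radians(c["fovy"]/2));return np.c_[c["cx"]+f*p[:,0]/p[:,2],c["cy"]+f*p[:,1]/p[:,2]]
def tri(t,s,x0=(600,0,150)):
    r=least_squares(lambda p:np.r_[proj("top",p)[0]-t,proj("side",p)[0]-s],x0);return r.x,np.abs(r.fun).max()
def R(a):return np.array([[np.cos(a),-np.sin(a),0],[np.sin(a),np.cos(a),0],[0,0,1]])
def edge(th,y):return [65-160*np.cos(th)+8*np.sin(th),y,170+160*np.sin(th)+8*np.cos(th)]
E
cat > a.py <<'E'
from fit import *
T=lambda u,v:np.array([160+u/2.7,70+v/2.7]); S=lambda u,v:np.array([135+u/3.4,135+v/3.4])
obs=[("top","BL",T(30,82)),("top","BR",T(455,20)),("top","FR",T(513,330)),("top","LR",T(508,433)),("top","LL",T(103,494)),
("top","TL",T(172,572)),("top","TR",T(468,522)),("top","EL",T(60,275)),("top","ER",T(383,228)),
("side","BL",S(8,388)),("side","BR",S(155,73)),("side","FR",S(472,88)),("side","FL",S(408,412)),("side","LR",S(547,192)),("side","LL",S(510,522)),
("side","TR",S(625,245)),("side","TL",S(612,488)),("side","ER",S(367,20)),("side","EL",S(303,238))]
def pts(q):
    x,y,a,t,th=q
    t*=100;th*=1
    P=dict(BL=[150,160,178],BR=[150,-160,178],FR=[-95,-160,178],FL=[-95,160,178],LR=[-150,-160,80],LL=[-150,160,80],
    TL=[-150-t,119,69],TR=[-150-t,-119,69],EL=edge(th,141),ER=edge(th,-71))
    return {k:R(a)@v+[x*100,y*100,0] for k,v in P.items()}
def res(q):
    P=pts(q);return np.concatenate([proj(n,P[k])[0]-o for n,k,o in obs])
r=least_squares(res,[6,0,0,.6,.8],loss="soft_l1")
x,y,a,t,th=r.x;print("xy",x*100,y*100,"yaw",a,"tray",t*100,"cover",th)
for (n,k,o),e in zip(obs,res(r.x).reshape(-1,2)):print(n,k,e.round(1),end="; ")
print()
o=np.array([x*100,y*100,0])
D={(n,k):v for n,k,v in obs}
D["top","BT"]=T(455,293);D["side","BT"]=S(430,100)
for k in("BT","ER","EL","TR","TL","FR","BR","LR"):
    p,e=tri(D["top",k],D["side",k]);print(k,p.round(1),"local",(R(-a)@(p-o)).round(1),"err",e.round(1))
E
python3 a.py
```

```text
xy 712.5427679288819 93.3129547464474 yaw 0.2442873413816239 tray 62.36011508988024 cover 0.7977360628112882
top BL [-2.6 -1. ]; top BR [-1.1 -1.8]; top FR [0.3 0.5]; top LR [ 0.7 -0.5]; top LL [-2.5  1.5]; top TL [-3.5 -0. ]; top TR [ 1.  -0.1]; top EL [-2.6  1.4]; top ER [ 0.6 -0.2]; side BL [-3.5 -1.4]; side BR [ 0.3 -0.9]; side FR [ 1.1 -1. ]; side FL [ 0.6 -0.2]; side LR [ 0.4 -0.7]; side LL [-0.4  0.1]; side TR [ 0.1 -1.8]; side TL [ 0.1 -0.2]; side ER [ 1.1 -0.7]; side EL [-0.8 -0.3]; 
BT [679.  -40.8 190.1] local [ -65.  -122.1  190.1] err 0.7
ER [690.9  15.6 288.4] local [-39.8 -70.2 288.4] err 0.5
EL [641.2 216.5 286. ] local [-39.4 136.8 286. ] err 0.9
TR [535.3 -72.   64.1] local [-212.  -117.6   64.1] err 0.2
TL [479.1 151.3  60. ] local [-212.4  112.7   60. ] err 0.1
FR [661.3 -84.6 174.3] local [ -92.8 -160.2  174.3] err 0.3
BR [897.6 -28.1 172.5] local [ 150.2 -162.5  172.5] err 0.9
LR [605.5 -97.   78.3] local [-149.9 -158.7   78.3] err 0.4
```

The fit is consistent: triangulated heights are within about 5 mm of the given sizes, the tray is out about 62 mm, the cover is at about 0.80 rad, and the button sits at local (-65,-122,190). Now the tray push with closed fingers.

```bash
cat > h.py <<'E'
from rig import ctrl, imaging
import numpy as np
A=0.244;c,s=np.cos(A),np.sin(A);O=np.array([712.5,93.3,0])
ROT=np.array([[c,s,0],[s,-c,0],[0,0,-1.]])
M=np.array([[c,-s,0],[s,c,0],[0,0,1]])
W=lambda x,y,z:O+M@np.array([x,y,z])
L=lambda:(M.T@(np.array(ctrl.current_eef_pos())-O)).round(1)
st=lambda m:print(m,"local",L(),"F",np.round(ctrl.current_contact_force(),1),"t",round(ctrl.current_time(),2))
E
python3 - <<'E'
from h import *
for p in [(-265,0,200),(-265,0,28),(-25,35,330),(-69,35,178),(-65,-122,190)]:print(p,ctrl.inverse_kinematics(W(*p),ROT) is not None)
ctrl.move_gripper(0)
ctrl.move_to(W(-262,0,200),ROT);st("above")
print(ctrl.move_linear(W(-262,0,28),feed=150,stop_force=15));st("down")
print(ctrl.move_linear(W(-175,0,28),feed=60,stop_force=15));st("push1")
print(ctrl.move_linear(W(-150,0,28),feed=25,stop_force=11));st("push2")
E
```

```text
(-265, 0, 200) True
(-265, 0, 28) True
(-25, 35, 330) True
(-69, 35, 178) True
(-65, -122, 190) True
above local [-261.9   -0.7  200. ] F [ 0.6 -0.2  0.3] t 3.01
False
down local [-261.4   -0.3   28.9] F [ 0.2  0.  -0.1] t 4.31
False
push1 local [-1.751e+02 -1.000e-01  2.810e+01] F [-1.   0.4 -1.2] t 5.91
True
push2 local [-163.9    0.2   27.5] F [-0.3 -0.8  1.8] t 6.49
```

The push stopped 3 mm from the predicted home position. I'll back off and look.

```bash
python3 - <<'E'
from h import *
import cv2
print(ctrl.move_linear(W(-150,0,28),feed=20,stop_force=14));st("push3")
ctrl.move_linear(W(-262,0,28),feed=150)
ctrl.move_linear(W(-262,0,200),feed=200);st("up")
im=imaging.snapshot("side")[130:310,135:360,::-1];t=imaging.snapshot("top")[70:290,160:360,::-1]
cv2.imwrite("pics/c1.png",np.hstack([cv2.resize(im,(400,320)),cv2.resize(t,(352,320))]) if 0 else np.vstack([cv2.resize(im,None,fx=1.6,fy=1.6,interpolation=2),cv2.resize(t,(360,300),interpolation=2)]) if 0 else np.hstack([cv2.resize(im,(420,500),interpolation=2),cv2.resize(t,(380,500),interpolation=2)]))
E
```

```text
True
push3 local [-163.9    0.4   27.1] F [-1.5  0.1  4.2] t 6.82
up local [-2.624e+02  2.000e-01  1.987e+02] F [ 0.  -0.8  0.1] t 8.62
```

View pics/c1.png

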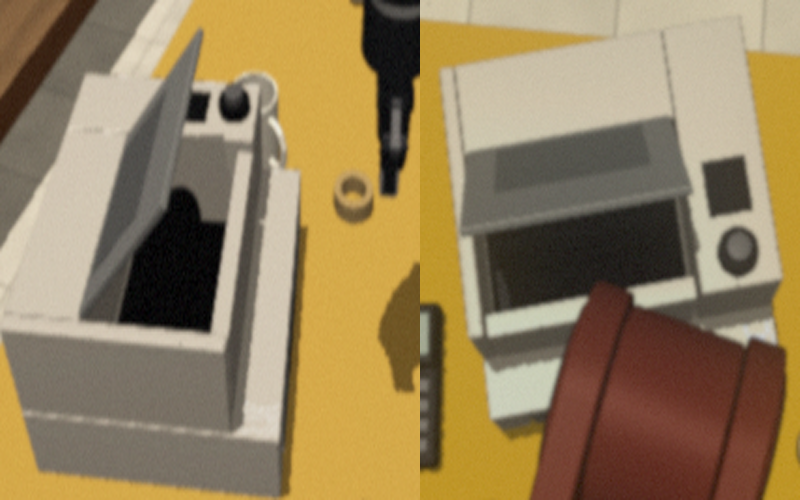

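The tray is flush (side crop: no grey panel stands out past the base front at about (290,330)), and the printer hasn't visibly moved. Now I'll ease the cover down along its arc.

```bash
python3 - <<'E'
from h import *
ctrl.move_linear(W(-262,20,370),feed=250)
ctrl.move_linear(W(8,35,370),feed=250)
S=lambda th,r=145:W(65-r*np.cos(th)+8*np.sin(th)+11,35,170+r*np.sin(th)+8*np.cos(th))
ctrl.move_linear(S(1.0),feed=200);st("start")
for th in (.85,.7,.55,.4,.25,.12):
    hit=ctrl.move_linear(S(th),feed=60,stop_force=15);st(f"{th} {hit}")
    if hit:break
else:
    p=S(0);p[2]=170
    print(ctrl.move_linear(p,feed=25,stop_force=10));st("shut")
E
```

```text
Traceback (most recent call last):
rig.PlanningError: the arm cannot follow that straight line within its joint ranges
```

```bash
python3 - <<'E'
from h import *
st("now")
for z in (310,320,330,340,350):print(z,[x for x in range(-60,20,10) if ctrl.inverse_kinematics(W(x,35,z),ROT) is not None])
for t in (.15,.3):
    Ry=np.array([[np.cos(t),0,np.sin(t)],[0,1,0],[-np.sin(t),0,np.cos(t)]])
    RT=M@Ry.T@M.T@ROT
    print(t,RT[:,2].round(2),[(z,x) for z in(310,350) for x in range(-60,20,10) if ctrl.inverse_kinematics(W(x,35,z),RT) is not None])
E
```

```text
now local [-262.1   20.   368.6] F [ 1.3 -0.4  0.3] t 9.56
310 [-60, -50, -40, -30, -20, -10, 0, 10]
320 [-60, -50, -40, -30, -20, -10, 0, 10]
330 [-60, -50, -40, -30, -20, -10, 0, 10]
340 [-60, -50, -40, -30, -20, -10, 0, 10]
350 [-60, -50, -40, -30, -20, -10, 0, 10]
0.15 [ 0.15  0.04 -0.99] [(310, -60), (310, -50), (310, -40), (310, -30), (310, -20), (310, -10), (310, 0), (310, 10), (350, -60), (350, -50), (350, -40), (350, -30), (350, -20), (350, -10), (350, 0), (350, 10)]
0.3 [ 0.29  0.07 -0.96] [(310, -60), (310, -50), (310, -40), (310, -30), (310, -20), (310, -10), (310, 0), (310, 10), (350, -60), (350, -50), (350, -40), (350, -30), (350, -20), (350, -10), (350, 0), (350, 10)]
```

Reachable at 335 mm, which still leaves about 48 mm over the cover edge.

```bash
python3 - <<'E'
from h import *
ctrl.move_linear(W(-200,30,340),feed=250)
ctrl.move_linear(W(6,35,335),feed=250)
S=lambda th,r=145:W(65-r*np.cos(th)+8*np.sin(th)+11,35,170+r*np.sin(th)+8*np.cos(th))
ctrl.move_linear(S(1.0),feed=200);st("start")
for th in (.85,.7,.55,.4,.25,.12):
    hit=ctrl.move_linear(S(th),feed=60,stop_force=15);st(f"{th} {hit}")
    if hit:break
else:
    p=S(0);p[2]=170
    print(ctrl.move_linear(p,feed=25,stop_force=10));st("shut")
E
```

```text
start local [  3.4  35.2 296.4] F [0.2 0.3 0.9] t 11.85
0.85 False local [-13.3  34.9 285.6] F [0.2 0.  0.4] t 12.37
0.7 False local [-29.5  35.  269.9] F [ 0.2 -0.4  0.5] t 12.88
0.55 False local [-43.3  35.  252.9] F [-0.4 -0.8 -0.1] t 13.4
0.4 False local [-54.4  35.  234.1] F [ 1.2 -0.1  0.1] t 13.92
0.25 False local [-62.5  35.  213.8] F [0.3 0.2 0.1] t 14.43
0.12 False local [-67.3  35.1 195. ] F [0.4 0.1 0.3] t 14.9
True
shut local [-68.3  34.9 178.1] F [-0.4 -0.3  7.4] t 15.61
```

```bash
python3 - <<'E'
from h import *
import cv2
print(ctrl.move_linear(W(-68,35,170),feed=20,stop_force=12));st("shut2")
ctrl.move_linear(W(-68,35,260),feed=150)
ctrl.move_to(W(-65,-122,260),ROT);st("above button")
im=imaging.snapshot("side")[130:310,135:335,::-1]
cv2.imwrite("pics/c2.png",cv2.resize(im,None,fx=3.3,fy=3.3,interpolation=2))
E
```

```text
True
shut2 local [-68.3  34.9 178.1] F [-1.8  0.8  7.2] t 15.82
above button local [ -65.5 -122.3  258.8] F [ 1.2  0.1 -0.4] t 17.2
```

View pics/c2.png

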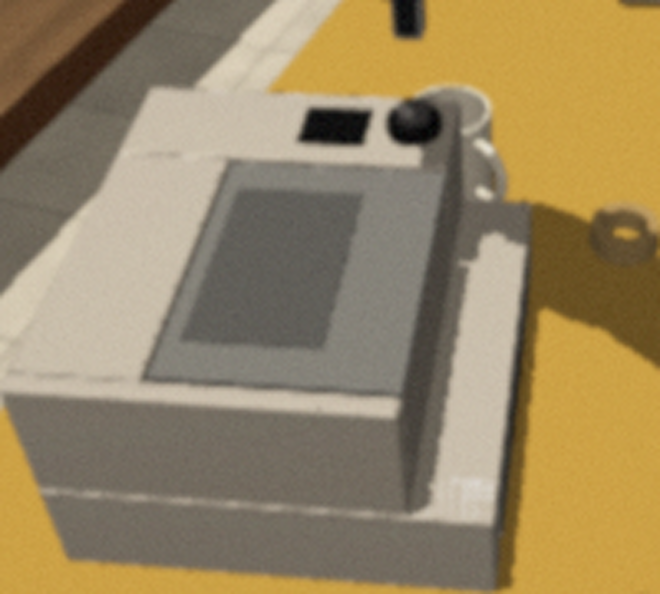

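The cover lies flush (front edge from (400,395) to (440,170)), the tray is home, and the closed fingertip is above the button at about (413,120). Pressing now.

```bash
python3 - <<'E'
from h import *
print(ctrl.move_linear(W(-65,-122,205),feed=120,stop_force=10));st("near")
print(ctrl.move_linear(W(-65,-122,175),feed=15,stop_force=2));st("touch")
print(ctrl.move_linear(W(-65,-122,172),feed=15,stop_force=12));st("bottom")
ctrl.dwell(0.2);st("held")
E
```

```text
False
near local [ -64.8 -121.5  205.7] F [-0.7  0.3 -0.1] t 17.86
True
touch local [ -65.  -122.1  197.6] F [ 1.7 -0.9  2.5] t 18.66
True
bottom local [ -64.9 -122.1  194.2] F [-1.   0.2  4.1] t 19.27
held local [ -64.9 -122.1  194.1] F [-0.4  1.2  5.4] t 19.48
```

```bash
python3 - <<'E'
from h import *
print(ctrl.move_linear(W(-65,-122,185),feed=15,stop_force=15));st("further")
ctrl.dwell(0.2);st("held")
ctrl.move_linear(W(-65,-122,215),feed=20);st("off")
for z in (199.5,198.5,197.5,196.5,195.5,194.5):
    ctrl.move_linear(W(-65,-122,z),feed=20);f=[]
    for _ in range(12): ctrl.dwell(.02);f.append(ctrl.current_contact_force()[2])
    print(z,L()[2],round(np.mean(f),2))
print(ctrl.move_linear(W(-65,-122,185),feed=15,stop_force=20));st("bottom")
E
```

```text
True
further local [ -64.9 -122.1  194.2] F [-2.   0.2  3.9] t 19.78
held local [ -64.9 -122.1  194.1] F [-1.1 -0.2  6.6] t 19.98
off local [ -65.1 -122.   214.8] F [-0.4  0.3 -0.3] t 21.19
199.5 199.7 1.7
198.5 198.6 2.42
197.5 197.6 2.93
196.5 196.6 3.32
195.5 195.6 3.9
194.5 194.6 4.38
True
bottom local [ -64.9 -122.   194.2] F [-1.2  0.6  4.8] t 24.92
```

The spring rises smoothly to about 5 N over roughly 6 mm (200 to 194.2) and then hits a hard stop, so the button is fully in. Retracting for a final look.

```bash
python3 - <<'E'
from h import *
import cv2
ctrl.move_linear(W(-65,-122,280),feed=60)
ctrl.move_to(W(-250,-350,300),ROT);ctrl.dwell(.5);st("away")
t=imaging.snapshot("top")[60:360,130:430,::-1];im=imaging.snapshot("side")[130:380,135:385,::-1]
cv2.imwrite("pics/c3.png",np.hstack([cv2.resize(t,(400,400),interpolation=2),cv2.resize(im,(400,400),interpolation=2)]))
E
```

```text
away local [-249.8 -349.8  300. ] F [ 0.  -0.4  0.3] t 28.13
```

View pics/c3.png

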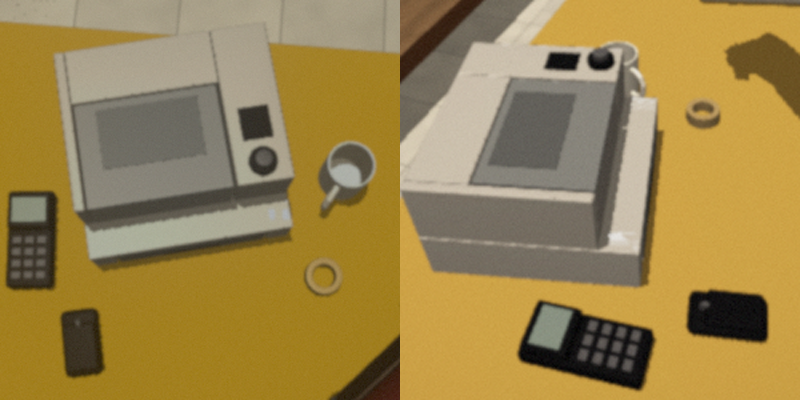

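Cover shut, tray flush, button out and arm clear. The printer's back-right corner is at about (329,77), the same as at the start, and the bystanders are in place.

```bash
python3 -c "
from rig import workorder; workorder.sign_off()"
```

```text
the job is handed in; nothing more can be done
```

The job is handed in at about 28 s of the 58 s allowed: tray pushed home, cover eased shut, and the button pressed fully in and released. All of it was done with closed fingertips, gripping nothing. `sign_off()` reports no verdict, so what follows is from my own checks.

- **Tray:** two pushes stopped against the same hard point, within 3 mm of the predicted home position. The pictures show it flush with the base.
- **Cover:** I followed its arc at about 0.4 rad/s. It stopped at 178.1 mm, against the 178 mm given for the housing top, and looks flush.
- **Button:** it was pressed only after both were shut. The force rose smoothly to about 5 N over roughly 6 mm and then hit a hard stop.
- **Surroundings:** in the last picture the arm is clear and the printer is where it started to within about a pixel (about 2 mm). The mug, terminal, mouse and tape look undisturbed.

**Disagreements:**
- The camera put the button top at 190 mm, but contact came at about 200 mm. Other camera heights read up to about 9 mm low, so I relied on force contact for the final heights.
- The first line towards the cover, at 370 mm height, was refused by the planner, so I went over it at 335 mm.
- I pressed the button a second time to check its spring.

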